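Shut the label printer and feed a label

ROBOT

A 6-joint arm with a two-finger parallel gripper is mounted at the origin on the work surface. World frame = base frame: x ahead of the robot, y to its left, z up, the work surface at z = 0. Lengths are in mm, angles in rad, forces in N, time in s.
With the tool pointing down it reaches from about 300 to 775 mm from the base axis. Payload 14.6 kg.
Tool frame: the origin (TCP) lies midway between the tips of the shut fingers; the grasp point (between the pads) lies grasp_offset behind it (grasp_offset is the distance from the TCP to the grasp point, in mm); z points along the fingers, y is the line along which they close (so a half turn about z gives the same grasp; the last joint's range is limited). The gripper opens to 94 mm and grips with 3 to 60 N. Pads are 16 mm wide; open, the fingers measure 119 mm over their backs; the gripper's body (75 mm by 177 mm) begins 78 mm behind the grasp point.
Start: joints at [-1.362, 0.3, 1.521, -0, 1.321, -0.067], TCP at [149.767, -529.206, 205.446] pointing down, gripper open.
Joint ranges: [-3.03, 3.03], [-0.79, 2.21], [0.23, 2.52], [-1.04, 4.18], [0, 3.07], [-2.55, 2.55]. Speed limits (rad/s): [2.22, 2.22, 2.57, 3.14, 3.14, 3.14].

INTERFACE

Orientations are given as [roll, pitch, yaw] about the fixed x, y, z axes, in that order (R = Rz(yaw) Ry(pitch) Rx(roll)).
In Python, from cell import * gives the robot as it stands. The module is installed in compiled form; this text tells all that it offers.
- The arm moves only by the shell command python3 -m jog 'ROWS' [FORCE]. ROWS is JSON, a list of rows, each a list of 3 entries, a list of its own where there are three numbers: the finger opening in mm, from 0 to 94, then the shift along the tool's x, y, z in units of 50 mm (1.0 is 50 mm), then the turn about the tool's z in units of 180 degrees (1.0 is 180 degrees). In form: [[fingers, [dx, dy, dz], twist], ...]. A call has 1 to 20 rows; each row shifts and turns the commanded pose from where the row before left it, along the tool's axes as they then stand; what a row does not reach is not made up. A row lasts 1/10 s, in which the tool goes at most 50 mm and 8.59 degrees, less where a joint would pass 70% of its speed; a pose out of reach is approached as far as the arm can. A call with a number of a shift or a turn outside -1 to 1 is refused whole. A call with a gripper value outside its range is refused whole. The fingers move at their own pace and stop on an object; FORCE is the grip in N (left out, the last holds). Time passes only in rows, so rows that do not move let the fingers close. It gives the time, the measured TCP pose, the force, the opening and the grip force at its end, in the units of the state.
- read_state(): the state, without advancing time (a new reading comes with each control period).
- camera(name): name is "scene" or "top" or "wrist"; returns the picture (420x560x3 uint8, red, green, blue); there is no depth.
- calibration(name): a dict with "mtx" (3x3 intrinsics, pixels), "cam_to_world" (4x4, takes a point from camera to world coordinates); the wrist camera has in their place "hand_eye" (4x4, takes a point from camera to tool coordinates, whose origin is the TCP and whose axes are the flange's). Camera axes: x right, y down, z forward; pixel columns grow to the right and rows downward; lengths in mm; the calibration is good to about 2 mm. A picture is of the moment at which its call begins: read the wrist's pose just before it. calibration takes no time and is no camera call.
- sign_off(): hands the job in; it is judged then, once.
Trained networks look in the newest picture that a camera, given by its name, has taken for a name from the list of things; names that differ only in an ending like _2 or _b are one class to them, and where a whole thing is asked for, a point or a joint stands for the part that bears it (a point fixed in the world has none). Each returns a list of dicts, best first, with "conf" (0 to 1); they miss things now and then, are a little off and sometimes report something else, mostly with a low value. They report only what shows in the picture. A call takes as long as a camera call.
- regions_of(camera, query): "pixels" (420x560 bool, what is visible of it) and "rect" ([centre column, centre row, width, height] in pixels, round what is visible of it).
The state is a dict: "clock": time; "joints": joint angles; "qd": joint speeds; "effort": joint torques, N m; "eef_pos": TCP position; "eef_rot": TCP orientation; "wrist_force": force on the tool from outside, world axes, zero at the start; "moment": the same for the moment, N m; "finger_gap": finger opening in mm; "finger_force": force on a finger pad.
Only numpy, scipy, OpenCV 4.12 (cv2) and the standard library are available. Lean on these libraries where they do the work, as an engineer would, in place of code of your own. Each camera call takes 0.05 s, during which the arm holds its last target. There are 200 camera calls.

TASK

The label printer on the counter has a fresh roll in it and its lid still stands half open. With the fingertips, gently push the lid fully shut, then press the feed key (the large oblong key between the two small round ones on the panel beside the lid) all the way down and let it spring back. Do not press the two small keys, leave the printer where it stands and the spare roll, stamp and scanner alone, and finish with the hand clear.

Things in the scene. Friction and masses are not known exactly. Their poses are not given: they have to be found in the camera images.
- printer: dark blue desktop label printer, 250 deep (x) by 230 wide (y) by 150 mm tall, about 3.5 kg, loose on rubber feet; origin: centre of its underside, front on its -x side, z up. Hinged lid on the right part (y -115 to +45 mm); fixed control column on the left (y +47 to +115 mm), flat top at z = 150 mm, with, from front to back, small key, feed key, small key, display
- lid (a joint): lid angle in rad: 0 = shut (top level with the control column), grows as the front edge rises; starts between 0.4 and 0.75. Hinge axis along the printer's y at its rear, at printer x = +115, z = 85 mm. The stiff hinge holds the lid where it is left (no latch); a push under 6 N on its front part moves it; solid stop at 0
- lid_edge (a point): middle of the lid's upper front edge, moving with it: 235 mm in front of and 65 mm above the hinge axis when shut (printer x = -120, y = -35, z = 150 mm). The lid's top is flat, 160 mm wide, and reaches 170 mm back from this edge. The point's x axis points back along the lid's top, z out of it
- feed_key (a joint): travel of the feed key in m: 0 = up, 0.004 = all the way down; a spring key, about 1 N to start, 4 N at the bottom, springs back by itself
- feed_top (a point): centre of the top of the feed key: grey oblong key, 34 mm (printer x) by 22 mm, the largest key, 7 mm proud of the column's top; at printer x = -42, y = +81, z = 157 mm when up; pressed straight down
- pause_key (a joint): travel of the rear small key in m, 0 = up, 0.004 = down; not to be pressed
- pause_top (a point): centre of the top of the rear small key: grey, round, 14 mm across, 5 mm proud, 48 mm behind the feed key
- cancel_key (a joint): travel of the front small key in m, 0 = up, 0.004 = down; not to be pressed
- cancel_top (a point): centre of the top of the front small key: grey, round, 14 mm across, 5 mm proud, 48 mm in front of the feed key
- spare_roll: spare roll of white labels standing on end beside the printer, 110 mm across, 100 mm tall, with a 38 mm bore; origin at the centre of its underside; leave alone
- stamp: black self-inking hand stamp standing beside the printer, 62 by 40 by 84 mm tall; origin at the centre of its underside; leave alone
- scanner: black hand-held barcode scanner lying on its side left of the printer, about 120 by 170 by 60 mm tall; origin on its underside near the middle; leave alone

How it is judged (in metres and radians):
On the way, in this order (a step that is already met when the one before it is completed fails the run):
1. the lid is pushed shut (value of joint lid below 0.025 rad), for 0.2 s.
2. the feed key is pressed down, with the lid shut (value of joint feed_key above 0.003 m and value of joint lid below 0.025 rad), for 0.05 s.
3. the feed key is let go and is up again (value of joint feed_key below 0.0008 m), for 0.1 s.
At the end, for the whole second after the job is handed in: the lid is shut (within 0.025 rad, 6 mm at its front edge), all three keys are up (within 0.8 mm), the printer and the spare roll, stamp and scanner are within 20 mm of where they stood (value of joint lid below 0.025 rad and value of joint each of feed_key, pause_key, cancel_key below 0.0008 m and distance of each of printer, spare_roll, stamp, scanner from where it was at the start of the episode below 0.02 m); the robot touches nothing.
It fails at once if a small round key is pressed (2 mm or more) (value of joint any of pause_key, cancel_key above 0.002 m).
It fails at once if the lid is lifted wider open than it stood (value of joint lid above 0.9 rad).
It fails at once if the printer is shoved (20 mm), lifted or tipped (distance of printer from where it was at the start of the episode above 0.02 m or angle between printer's own z axis and vertical above 0.06 rad).
It fails at once if the printer is not handled gently (more than 60 N from the fingers) (contact force between the fingers and printer above 60 N).
It fails at once if the spare roll, stamp or scanner is moved (20 mm) or lifted (distance of any of spare_roll, stamp, scanner from where it was at the start of the episode above 0.02 m).
It also fails if it takes over 45 s, if anything falls off the work surface, if the arm or the gripper's body presses on something with over 40 N, if the wrist force passes 120 N, or if a joint passes its speed limit or range.

## Working session

There is one attempt and no reset: what is moved stays moved. The work goes in short steps, Python scripts to look and compute and a shell command to move; the robot and the scene stay as the last step left them, time stands still between calls to the robot, and variables do not carry over. Pictures are saved under pics/ and viewed, at most 10 in all, crops included, and the job is handed in when it is done.

```bash
mkdir -p pics; python3 - <<'E'
from cell import *
import cv2,numpy as np
s=read_state();print({k:np.round(v,3).tolist() for k,v in s.items()})
for n in("scene","top"):
    im=camera(n);cv2.imwrite(f"pics/{n}0.png",im[:,:,::-1])
    for q in("printer","lid","feed_key","pause_key","cancel_key"):
        print(n,q,[(np.round(r["rect"],1).tolist(),round(r["conf"],2)) for r in regions_of(n,q)][:3])
    c=calibration(n);print(np.round(c["mtx"],1).tolist(),np.round(c["cam_to_world"],3).tolist())
E
```

```text
{'clock': 0.0, 'joints': [-1.362, 0.301, 1.522, -0.0, 1.321, -0.067], 'qd': [-0.0, -0.001, 0.0, -0.001, 0.0, -0.0], 'effort': [0.001, -53.181, -35.273, 0.071, 0.024, -0.0], 'eef_pos': [149.691, -528.956, 204.854], 'eef_rot': [-3.14, -0.0, 0.276], 'wrist_force': [-0.32, -0.087, 0.031], 'moment': [0.027, -0.032, 0.005], 'finger_force': 0.0, 'finger_gap': 94.006}
scene printer [([280.9, 204.2, 134.9, 155.0], 0.62)]
scene lid [([267.2, 189.9, 104.2, 118.7], 0.61)]
scene feed_key [([320.1, 200.8, 11.9, 12.6], 0.45)]
scene pause_key []
scene cancel_key []
[[429.6, 0.0, 269.1], [0.0, 429.6, 202.4], [0.0, 0.0, 1.0]] [[-0.557, 0.71, -0.431, 1045.242], [0.83, 0.484, -0.277, 366.652], [0.012, -0.512, -0.859, 1013.14], [0.0, 0.0, 0.0, 1.0]]
top printer []
top lid [([283.3, 208.2, 91.2, 82.1], 0.59)]
top feed_key [([229.4, 231.1, 14.8, 13.6], 0.57), ([280.9, 206.3, 88.6, 83.3], 0.26)]
top pause_key [([230.6, 232.1, 15.9, 14.7], 0.36)]
top cancel_key []
[[423.6, 0.0, 276.9], [0.0, 423.6, 199.5], [0.0, 0.0, 1.0]] [[-0.024, -0.982, 0.188, 435.612], [-0.999, 0.028, 0.02, 57.085], [-0.025, -0.187, -0.982, 1051.279], [0.0, 0.0, 0.0, 1.0]]
```

```bash
python3 - <<'E'
import cv2
a=cv2.imread("pics/top0.png");b=cv2.imread("pics/scene0.png")
cv2.imwrite("pics/topc.png",cv2.resize(a[120:300,160:400],(800,600),interpolation=cv2.INTER_CUBIC))
cv2.imwrite("pics/scenec.png",cv2.resize(b[110:290,160:400],(800,600),interpolation=cv2.INTER_CUBIC))
E
```

```text
(no output)
```

View pics/topc.png

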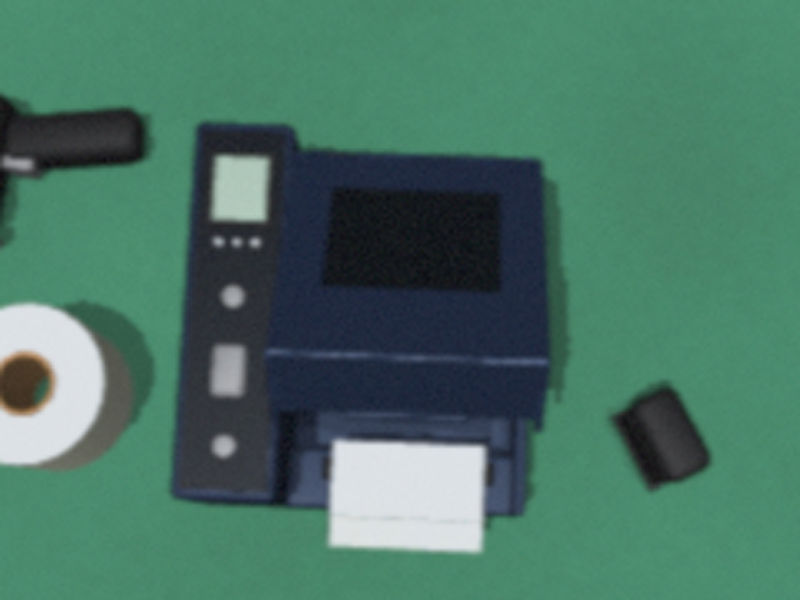

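View pics/scenec.png

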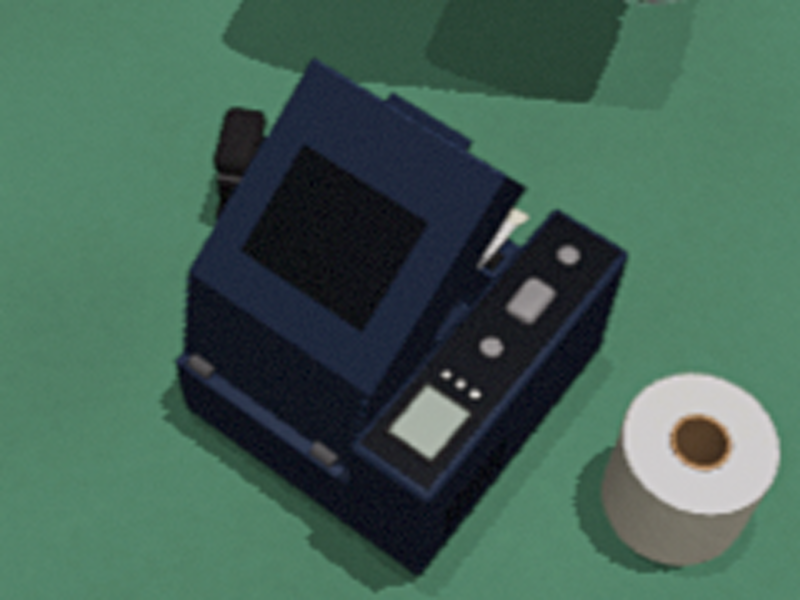

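View pics/top0.png

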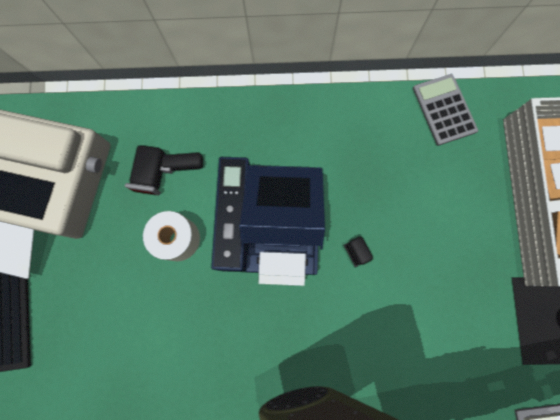

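The top view shows the printer with its keys at crop pixels (233,296), (228,371) and (223,446), and the lid edge from (268,352) to (547,360). The scene view gives the same points, with the lid edge from (312,60) to (523,187). I'll fit the printer pose and lid angle to both views.

```bash
cat > fit.py <<'E'
from cell import *
import numpy as np
from scipy.optimize import least_squares
C={n:calibration(n) for n in("top","scene")}
def proj(n,p):
    T=np.linalg.inv(C[n]["cam_to_world"]);q=C[n]["mtx"]@(T[:3,:3]@p+T[:3,3]);return q[:2]/q[2]
P={"pause":(6,81,155),"feed":(-42,81,157),"cancel":(-90,81,155),"bl":(125,115,150),"fl":(-125,115,150)}
L={"eL":45,"eR":-115}
obs={"top":dict(pause=(233,296),feed=(228,371),cancel=(223,446),bl=(200,125),fl=(175,495),eL=(268,352),eR=(547,360)),
"scene":dict(pause=(491,346),feed=(531,300),cancel=(568,255),eL=(523,187),eR=(312,60))}
off={"top":(160,120),"scene":(160,110)}
def W(v,p):
    c,s=np.cos(v[2]),np.sin(v[2]);return np.array([v[0]+c*p[0]-s*p[1],v[1]+s*p[0]+c*p[1],p[2]])
def edge(a,y,d=0):  # point d mm behind front edge on lid top
    r=235-d;return (115-r*np.cos(a)-65*np.sin(a)*-1,y,85+r*np.sin(a)+65*np.cos(a))
def res(v):
    o=[]
    for n in obs:
        for k,u in obs[n].items():
            p=P[k] if k in P else edge(v[3],L[k])
            o+=list(proj(n,W(v,p))-(np.array(u)/3.3333+off[n]))
    return np.array(o)
if __name__=="__main__":
    r=least_squares(res,[500,0,0,.5],loss="soft_l1",x_scale=[100,100,1,1]);v=r.x
    print(v);print(np.round(res(v).reshape(-1,2),1).tolist())
    a=v[3]
    for d in(0,15,30):print("lid",d,W(v,edge(a,-35,d)),"shut",W(v,edge(0,-35,d)))
    for k in P:print(k,W(v,P[k]))
E
python3 fit.py
```

```text
[ 5.79528912e+02  9.79711272e+01 -5.77576710e-02  5.85477572e-01]
[[-0.8, -0.3], [-0.7, -0.7], [-0.3, -0.5], [-2.9, -2.0], [-2.5, 1.1], [-1.8, 0.2], [0.6, 0.5], [-0.3, -0.2], [-0.5, -1.0], [-0.5, -0.7], [-5.5, -4.0], [-0.9, -1.1]]
lid 0 [532.64194869  65.62376399 269.03454498] shut [457.70861838  69.95655769 150.        ]
lid 15 [545.12282607  64.90209491 260.74558283] shut [472.68360572  69.09067424 150.        ]
lid 30 [557.60370345  64.18042584 252.45662067] shut [487.65859306  68.22479078 150.        ]
pause [590.19467742 178.48970544 155.        ]
feed [542.27471793 181.26053249 157.        ]
cancel [494.35475844 184.03135955 155.        ]
bl [710.95891281 205.56366801 150.        ]
fl [461.37579047 219.99505891 150.        ]
```

```bash
python3 -m jog '[[0,[0,0,-0.4],0.036],[0,[0,0,-0.4],0.036],[0,[0,0,-0.4],0.034],[0,[0,0,-0.4],0],[0,[0,0,-0.4],0],[0,[0,0,-0.4],0],[0,[0,0,0],0],[0,[0,0,0],0]]' 20
cat > to.py <<'E'
import sys,numpy as np
from scipy.spatial.transform import Rotation as R
from cell import *
s=read_state();p=s["eef_pos"];M=R.from_euler("xyz",s["eef_rot"]).as_matrix()
print(np.round(p,1),np.round(s["eef_rot"],3),np.round(s["wrist_force"],1),s["clock"],s["finger_gap"])
for a in sys.argv[1:]:
    t=np.array(eval(a),float);print(a,"tool units",np.round(M.T@(t-p)/50,3));p=t
E
python3 to.py 545,65,320
```

```text
clock: 1.4
eef_pos: [149.7, -529.2, 324.7]
eef_rot: [-3.141, 0.0, -0.057]
wrist_force: [-0.2, -0.1, -0.1]
finger_gap: 33.4
finger_force: 0.0
[ 149.7 -529.2  324.7] [-3.141  0.    -0.057] [-0.2 -0.1 -0.1] 1.4 33.42133973206985
545,65,320 tool units [  7.212 -12.316   0.097]
```

```bash
python3 -m jog '[[0,[0.36,-0.6,0],0],[0,[0.36,-0.6,0],0],[0,[0.36,-0.6,0],0],[0,[0.36,-0.6,0],0],[0,[0.36,-0.6,0],0],[0,[0.36,-0.6,0],0],[0,[0.36,-0.6,0],0],[0,[0.36,-0.6,0],0],[0,[0.36,-0.6,0],0],[0,[0.36,-0.6,0],0],[0,[0.36,-0.6,0],0],[0,[0.36,-0.6,0],0],[0,[0.36,-0.6,0],0],[0,[0.36,-0.6,0],0],[0,[0.36,-0.6,0],0],[0,[0.36,-0.6,0],0],[0,[0.36,-0.6,0],0],[0,[0.36,-0.6,0],0],[0,[0.36,-0.6,0],0],[0,[0,0,0],0]]'
python3 to.py 547,65,280
python3 - <<'E'
from cell import *
import cv2
cv2.imwrite("pics/s1.png",camera("scene")[:,:,::-1])
E
```

```text
clock: 3.4
eef_pos: [524.6, 23.0, 323.1]
eef_rot: [-3.141, 0.003, -0.054]
wrist_force: [-0.1, -0.6, -1.1]
finger_gap: 0.4
finger_force: 0.0
[524.6  23.  323.1] [-3.141e+00  3.000e-03 -5.400e-02] [-0.1 -0.6 -1.1] 3.4 0.3946350146270515
547,65,280 tool units [ 0.404 -0.862  0.861]
```

View pics/s1.png

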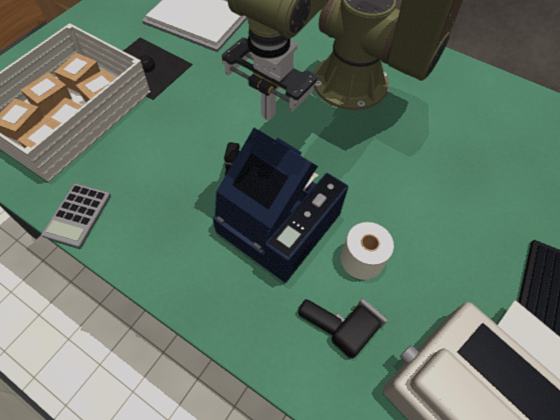

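The shut fingertips (about pixel 268,113) hang just in front of and above the lid's front edge. Next I'll go above the lid, then follow its arc down.

```bash
python3 -m jog '[[0,[0.15,-0.28,0.2],0],[0,[0.15,-0.29,0.2],0],[0,[0.15,-0.29,0.2],0],[0,[0,0,0.2],0],[0,[0,0,0],0],[0,[0,0,0],0]]'
python3 - <<'E'
import os
from fit import *
v=[579.5,98,-.0578,.585]
w=[",".join(map(str,np.round(W(v,edge(a,-35,18)),1))) for a in (.62,.5,.4,.3,.2,.1,0,-.01)]
os.system("python3 to.py "+" ".join(w))
E
```

```text
clock: 4.05
eef_pos: [548.6, 61.7, 285.4]
eef_rot: [3.141, 0.0, -0.057]
wrist_force: [-0.1, 0.2, 0.1]
finger_gap: 0.3
finger_force: 0.0
[548.6  61.7 285.4] [ 3.141  0.    -0.057] [-0.1  0.2  0.1] 4.05 0.32503304653272524
553.7,64.4,264.0 tool units [ 0.098 -0.06   0.428]
533.3,65.6,246.1 tool units [-0.409 -0.001  0.358]
518.0,66.5,229.4 tool units [-0.306 -0.     0.334]
504.5,67.3,211.2 tool units [-0.27  -0.001  0.364]
492.9,68.0,191.8 tool units [-0.232 -0.001  0.388]
483.2,68.5,171.3 tool units [-0.194  0.001  0.41 ]
475.6,69.0,150.0 tool units [-0.152 -0.001  0.426]
475.0,69.0,147.8 tool units [-0.012  0.001  0.044]
```

```bash
python3 -m jog '[[0,[0.05,-0.03,0.14],0],[0,[0.05,-0.03,0.14],0],[0,[0,0,0.14],0],[0,[-0.13,0,0.12],0],[0,[-0.13,0,0.12],0],[0,[-0.13,0,0.12],0],[0,[-0.1,0,0.11],0],[0,[-0.1,0,0.11],0],[0,[-0.1,0,0.11],0],[0,[0,0,0],0]]'
python3 to.py 518,66.5,229.4
```

```text
clock: 5.05
eef_pos: [518.6, 66.7, 229.2]
eef_rot: [3.141, 0.001, -0.057]
wrist_force: [0.4, -0.5, -0.4]
finger_gap: 0.4
finger_force: 0.0
[518.6  66.7 229.2] [ 3.141e+00  1.000e-03 -5.700e-02] [ 0.4 -0.5 -0.4] 5.05 0.39344713139632914
518,66.5,229.4 tool units [-0.012  0.004 -0.004]
```

```bash
python3 - <<'E'
from cell import *
import cv2
a=camera("scene")[90:290,180:380,::-1]
cv2.imwrite("pics/s2.png",cv2.resize(a,(600,600),interpolation=cv2.INTER_CUBIC))
E
```

```text
(no output)
```

View pics/s2.png

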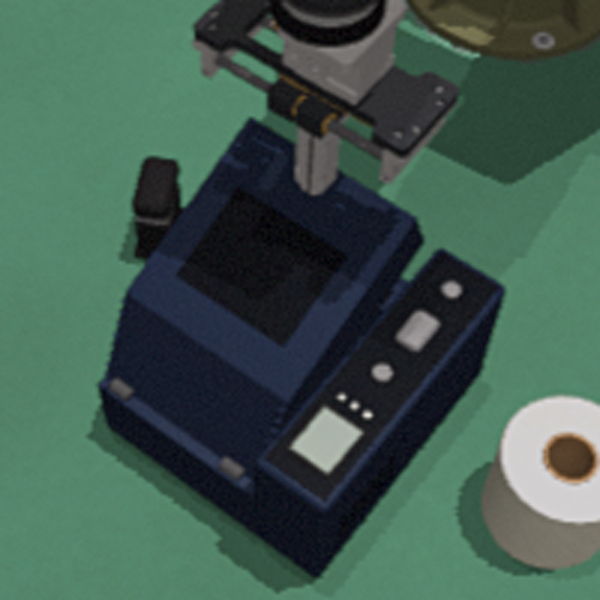

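The fingertips (crop 315,190) rest on the lid top just behind the front edge, and the lid has come down, so I'll continue along the arc.

```bash
python3 -m jog '[[0,[-0.09,0,0.12],0],[0,[-0.09,0,0.12],0],[0,[-0.09,0,0.12],0],[0,[-0.08,0,0.13],0],[0,[-0.08,0,0.13],0],[0,[-0.08,0,0.13],0],[0,[-0.065,0,0.13],0],[0,[-0.065,0,0.13],0],[0,[-0.065,0,0.13],0],[0,[-0.05,0,0.14],0],[0,[-0.05,0,0.12],0],[0,[0,0,0],0]]'
python3 to.py 475,69,148
```

```text
clock: 6.3
eef_pos: [478.6, 68.9, 159.0]
eef_rot: [3.141, 0.002, -0.057]
wrist_force: [0.7, 0.4, 0.1]
finger_gap: 1.0
finger_force: 0.0
[478.6  68.9 159. ] [ 3.141e+00  2.000e-03 -5.700e-02] [0.7 0.4 0.1] 6.3 0.9639748628026756
475,69,148 tool units [-0.072  0.003  0.221]
```

```bash
python3 -m jog '[[0,[-0.02,0,0.06],0],[0,[-0.02,0,0.06],0],[0,[0,0,0.04],0],[0,[0,0,0.02],0],[0,[0,0,0.01],0],[0,[0,0,0],0]]'
python3 -m jog '[[0,[0,0,0.02],0],[0,[0,0,0],0]]'
```

```text
clock: 6.9
eef_pos: [477.3, 69.1, 150.4]
eef_rot: [-3.142, -0.0, -0.057]
wrist_force: [-0.1, 0.2, -0.4]
finger_gap: 0.5
finger_force: 0.0
clock: 7.1
eef_pos: [477.4, 69.1, 150.2]
eef_rot: [-3.142, -0.001, -0.057]
wrist_force: [-3.4, -0.9, 8.4]
finger_gap: 0.1
finger_force: 4.2
```

```bash
python3 -m jog '[[0,[0,0,0.015],0],[0,[0,0,0],0],[0,[0,0,0],0],[0,[0,0,0],0]]'; python3 to.py 477,69,172 542,181,172 542,181,160
```

```text
clock: 7.5
eef_pos: [477.5, 69.1, 150.1]
eef_rot: [-3.141, -0.001, -0.057]
wrist_force: [-7.0, 1.1, 16.4]
finger_gap: 0.6
finger_force: 8.1
[477.5  69.1 150.1] [-3.141e+00 -1.000e-03 -5.700e-02] [-7.   1.1 16.4] 7.5 0.5517014842386591
477,69,172 tool units [-0.009  0.002 -0.439]
542,181,172 tool units [ 1.170e+00 -2.311e+00  2.000e-03]
542,181,160 tool units [-0.    0.    0.24]
```

```bash
python3 -m jog '[[0,[0,0,-0.2],0],[0,[0,0,-0.4],0],[0,[0,0,-0.3],0],[0,[0.2,-0.4,0],0],[0,[0.2,-0.4,0],0],[0,[0.2,-0.4,0],0],[0,[0.2,-0.4,0],0],[0,[0.2,-0.4,0],0],[0,[0.17,-0.31,0],0],[0,[0,0,0],0],[0,[0,0,0],0]]'
python3 to.py 542.3,181.3,160
python3 - <<'E'
from cell import *
import cv2
for n in("scene","top"):
    a=camera(n)[:,:,::-1]
    a=a[110:290,180:380] if n=="scene" else a[130:310,180:380]
    cv2.imwrite(f"pics/{n}3.png",cv2.resize(a,(660,594),interpolation=cv2.INTER_CUBIC))
E
```

```text
clock: 8.6
eef_pos: [542.0, 180.8, 193.6]
eef_rot: [3.141, 0.0, -0.057]
wrist_force: [0.3, 1.0, 0.5]
finger_gap: 0.9
finger_force: 0.0
[542.  180.8 193.6] [ 3.141  0.    -0.057] [0.3 1.  0.5] 8.6 0.8698141350762625
542.3,181.3,160 tool units [ 0.005 -0.011  0.672]
```

View pics/scene3.png

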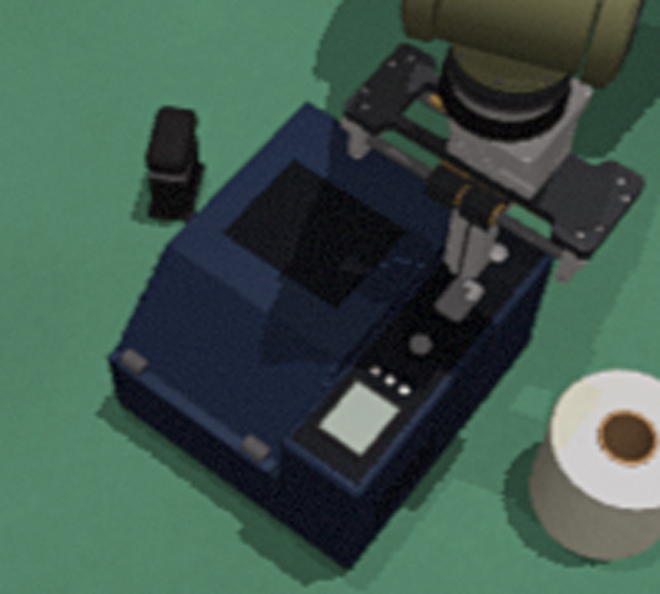

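The lid is shut and level, and the pause key is at crop (420,344), the same place as before, so the printer has not moved. The fingertip hangs over the feed key, so I'll press now.

```bash
python3 -m jog '[[0,[0,0,0.2],0],[0,[0,0,0.2],0],[0,[0,0,0.2],0],[0,[0,0,0.05],0],[0,[0,0,0.03],0],[0,[0,0,0.03],0],[0,[0,0,0.03],0],[0,[0,0,0.03],0],[0,[0,0,0.02],0],[0,[0,0,0],0],[0,[0,0,0],0]]'
```

```text
clock: 9.8
eef_pos: [542.4, 181.1, 154.5]
eef_rot: [-3.141, -0.001, -0.057]
wrist_force: [0.5, -0.2, 3.7]
finger_gap: 0.6
finger_force: 1.5
```

```bash
python3 -m jog '[[0,[0,0,0.02],0],[0,[0,0,0.015],0],[0,[0,0,0],0],[0,[0,0,0],0]]';python3 -m jog '[[0,[0,0,0.01],0],[0,[0,0,0.01],0],[0,[0,0,0],0],[0,[0,0,0],0]]'
```

```text
clock: 10.2
eef_pos: [542.5, 181.1, 153.1]
eef_rot: [-3.141, -0.001, -0.057]
wrist_force: [-1.8, -1.1, 8.8]
finger_gap: -0.0
finger_force: 4.4
clock: 10.6
eef_pos: [542.5, 181.1, 152.9]
eef_rot: [-3.141, -0.001, -0.057]
wrist_force: [-6.1, -0.8, 16.7]
finger_gap: 0.2
finger_force: 7.9
```

The force climbs at z = 153 mm, which means the key is at its bottom stop. Now I'll release and back off.

```bash
python3 -m jog '[[0,[0,0,-0.1],0],[0,[0,0,-0.2],0],[0,[0,0,-0.4],0],[0,[0,0,-0.5],0],[0,[0,0,-0.5],0],[0,[0,0,-0.5],0],[0,[-0.4,0,-0.3],0],[0,[-0.4,0,0],0],[0,[-0.4,0,0],0],[0,[-0.4,0,0],0],[0,[-0.4,0,0],0],[0,[-0.4,0,0],0],[0,[-0.4,0,0],0],[0,[0,0,0],0],[0,[0,0,0],0]]'
python3 - <<'E'
from cell import *
import cv2
a=camera("scene")[110:290,180:380,::-1]
cv2.imwrite("pics/s4.png",cv2.resize(a,(660,594),interpolation=cv2.INTER_CUBIC))
E
```

```text
clock: 12.1
eef_pos: [402.7, 189.1, 276.8]
eef_rot: [-3.141, -0.001, -0.057]
wrist_force: [-0.5, 0.8, 0.5]
finger_gap: 0.6
finger_force: 0.0
```

View pics/s4.png

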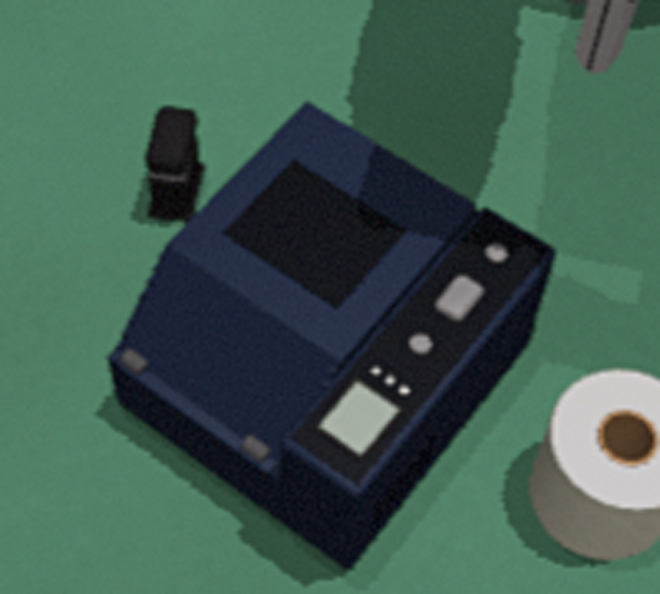

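The lid is level with the column, the keys at (497,252), (459,298) and (420,344) are up, and the hand is clear at top right.

```bash
python3 -c "
from cell import *
print(sign_off())"
```

```text
the job is handed in; nothing more can be done
None
```

I pushed the lid shut, pressed the feed key to its stop and let it spring back, left the other things and the small keys untouched, and handed the job in with the hand clear; sign-off gave no verdict.

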